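# Put the spare battery pack on charge in the free bay

### The arm

A 7-joint arm with a two-finger parallel gripper is mounted at the origin on the work surface. World frame = base frame: x ahead of the robot, y to its left, z up, the work surface at z = 0. Lengths are in mm, angles in rad, forces in N, time in s.
With the tool pointing down it reaches from about 425 to 875 mm from the base axis. Payload 4.7 kg.
Tool frame: the origin (TCP) lies on the mounting face of the last link; the fingertips stand 182 mm ahead of it and the grasp point (between the pads) lies 164 mm ahead of it; z points along the fingers, y is the line along which they close (so a half turn about z gives the same grasp; the last joint's range is limited). The gripper opens to 87 mm and grips with 3 to 60 N. Pads are 19 mm wide; open, the fingers measure 117 mm over their backs; the gripper's body (75 mm by 190 mm) begins 51 mm behind the grasp point.
Start: joints at [-1.202, 0.321, -0.07, 1.45, 0.023, 1.371, -0.057], TCP at [225.827, 609.515, 404.787] pointing down, gripper open.
Joint ranges: [-2.86, 2.86], [-0.3, 2.09], [-1.38, 1.24], [0.06, 2.45], [-1.56, 4.7], [0.09, 2.05], [-2.69, 2.69]. Speed limits (rad/s): [2.57, 2.57, 3.14, 3.14, 3.14, 3.14, 3.14].

### API

Orientations are given as a unit quaternion [x, y, z, w].
In Python, from bench import manip, imaging, get_state, job_done gives the robot as it stands (manip), with the cameras (imaging), the readings as plain functions and the job as plain functions.
- The arm moves only by the tool pendant, called after ">>>" as name(argument=value, ...), one argument or row to a line, values as JSON. Schema: {"type":"object","properties":{"ticks":{"type":"array","items":{"type":"array","prefixItems":[{"type":"number"},{"type":"array","items":{"type":"number"},"minItems":3,"maxItems":3},{"type":"array","items":{"type":"number"},"minItems":3,"maxItems":3}],"minItems":3,"maxItems":3},"minItems":1,"maxItems":20},"squeeze":{"type":"number"},"only":{"type":"string"},"quiet":{"type":"boolean"},"lines":{"type":"string"}},"required":["ticks"],"additionalProperties":false}. ticks is a list of rows, 1 to 20 of them, each written [opening, [dx, dy, dz], [rx, ry, rz]]: the finger opening in mm, then dx, dy, dz in fractions of the full range, 1 being 1000 mm, then a rotation vector rx, ry, rz in a scale on which 1.0 is pi rad; each row is the pose to reach, as a shift and turn from the pose commanded when the call began, along the tool's axes at that moment; what a row does not reach only later rows make up. A row lasts 1/10 s, in which the tool goes at most 50 mm and 0.15 rad, less where a joint would pass 70% of its speed; a pose out of reach is approached as far as the arm can. The fingers move at their own pace and stop on an object; squeeze is the grip in N (left out, the last holds). Time passes only in rows, so rows that do not move let the fingers close. The tool returns the time, the measured TCP pose, the force, the opening and the grip force at its end. only (a regular expression) keeps the lines of the reply that match it, lines (a string "A,B") keeps lines A to B, and quiet returns only ok. Shift and turn numbers lie between -1 and 1, and a call with a number outside is refused. Input that does not fit is refused with a message, and nothing moves.
- get_state(): the state, without advancing time (a new reading comes with each control period).
- imaging.camera(name): name is "scene" or "top" or "wrist"; returns (picture, depth): 400x640x3 uint8, red, green, blue; 400x640 float32, mm along the optical axis (not along the pixel's ray), 0 where there is no reading.
- imaging.camera_info(name): a dict with "fx", "fy", "cx", "cy" (pixels), "k1" (the pictures are not rectified: a ray, as slopes to the right and down, at radius r is drawn at 1 + k1 r^2 times it, then the intrinsics apply), "origin" and "attitude" of the camera in the world. Camera axes: x right, y up, looking along -z (the intrinsics and any distortion apply to the point x, -y, -z); pixel columns grow to the right and rows downward; lengths in mm; the calibration is good to about 2 mm. A picture is of the moment at which its call begins: read the wrist's pose just before it. camera_info takes no time and is no camera call; for the wrist camera it gives the pose at the moment of the call.
- job_done(): hands the job in; it is judged then, once.
The state is a dict: "time": time; "q": joint angles; "qd": joint speeds; "tau": joint torques, N m; "position": TCP position; "eef_rot": TCP orientation; "wrist_force": force on the tool from outside, world axes, zero at the start; "moment": the same for the moment, N m; "gripper_width": finger opening in mm; "gripper_force": force on a finger pad.
Only numpy, scipy, OpenCV 4.12 (cv2) and the standard library are available. Lean on these libraries where they do the work, as an engineer would, in place of code of your own. Each camera call takes 0.05 s, during which the arm holds its last target. There are 200 camera calls.

### The job

Take the spare battery pack out of the black caddy and put it on charge: slide it into whichever bay of the two-bay charger is empty, brass contacts first, lying flat, straight and fully home, and let go of it. Leave the pack that is already charging, and the other things on the bench, where they are.

Things in the scene. Friction and masses are not known exactly. Their poses are not given: they have to be found in the camera images.
- pack: Spare battery pack: grey bar (sizes in mm) 170 long, 46 wide, 34 high, about 0.4 kg, lying flat on the bench. Origin: centre of the underside; x along it to the end with the brass contacts (x = +85), z up. Orange band at x = +30; the other end is light blue with ribs (x = -85 to -25). It starts with the blue half inside the caddy , contact half sticking out: the half that must later go into a bay.
- pack_contacts (a point): Point at the middle of the pack's contact end face, at its underside (85 mm from the pack's origin); axes as the pack's.
- charging_pack: A second, identical pack (same size, origin and axes), loose, already home (within 5 mm) in one of the charger's two bays; which one varies. Its light blue half sticks out about 85 mm in front of the bay. To be left alone.
- charger: Two-bay charger (sizes in mm), fixed: beige hood 150 deep, 194 wide, 58 high (62 at the vents behind), blue panel on top. Origin on the bench, middle of its front face; x points into the bays, y to its left, z up. Bays: tunnels centred at y = +55 and -55, each 64 wide, 48 high, 85 deep to a rigid stop, open only to -x; the bench is their floor, the roof is 10 thick.
- bay_left (a point): Middle of the rear stop of the charger's left bay (charger x = 85, y = +55), at bench level; axes as the charger's, x points into the bay. A pack that is home has its contact end face here.
- bay_right (a point): The same for the right bay (charger x = 85, y = -55).
- caddy: Black caddy with a yellow square on its roof, fixed to the bench: one tunnel (mm) 64 wide, 46 high, 90 deep, side walls 8 and roof 10 thick (top at 56), open at its mouth only; the bench is its floor. Origin on the bench at the middle of its mouth; x points into the tunnel, z up.
- multimeter: Bystander: yellow handheld multimeter lying flat, 165 x 80 x 36 mm, origin at the centre of its underside.
- screwdriver: Bystander: screwdriver lying on the bench, its handle towards its -x, about 200 mm long.
- jar: Bystander: closed jar standing on the bench, 68 mm in diameter, 85 mm high, origin at the centre of its underside.

How it is judged (in metres and radians):
At the end, for the whole second after the job is handed in: The spare pack lies flat (within 0.1 rad, right way up) and at rest on the bench in the free bay, contact end inwards and within 10 mm of the rear stop, within 14 mm of the bay's middle line and within 0.15 rad of its direction; the other pack is still within 15 mm of its place (((x of pack_contacts in the frame of bay_left between -0.01 and 0.006 m and y of pack_contacts in the frame of bay_left between -0.014 and 0.014 m and angle between the x axis of pack and the x axis of bay_left, either way round below 0.15 rad) or (x of pack_contacts in the frame of bay_right between -0.01 and 0.006 m and y of pack_contacts in the frame of bay_right between -0.014 and 0.014 m and angle between the x axis of pack and the x axis of bay_right, either way round below 0.15 rad)) and angle between pack's own z axis and vertical below 0.1 rad and height (world z) of pack below 0.008 m and linear speed of pack below 0.02 m/s and distance of charging_pack from where it was at the start of the episode below 0.015 m); the robot touches nothing.
It fails at once if the pack already charging is moved by more than 15 mm (distance of charging_pack from where it was at the start of the episode above 0.015 m).
It fails at once if the multimeter is moved by more than 30 mm (distance of multimeter from where it was at the start of the episode above 0.03 m).
It fails at once if the screwdriver is moved by more than 30 mm (distance of screwdriver from where it was at the start of the episode above 0.03 m).
It fails at once if the jar is moved by more than 30 mm (distance of jar from where it was at the start of the episode above 0.03 m).
It also fails if it takes over 58 s, if anything falls off the work surface, if the arm or the gripper's body presses on something with over 40 N, if the wrist force passes 120 N, or if a joint passes its speed limit or range.

## Working session

There is one attempt and no reset: what is moved stays moved. The work goes in short steps, Python scripts to look and compute and a tool call to move; the robot and the scene stay as the last step left them, time stands still between calls to the robot, and variables do not carry over. Pictures are saved under pics/ and viewed, at most 10 in all, crops included, and the job is handed in when it is done.

```bash
ls; mkdir -p pics
```

Run:
```python
from bench import manip, imaging, get_state, job_done
import cv2
s=get_state();print(s['time'],s['position'],s['eef_rot'],s['wrist_force'])
for n in("top","scene"):
    i=imaging.camera_info(n);print(n,i)
    p,d=imaging.camera(n);cv2.imwrite(f"pics/{n}0.png",p[:,:,::-1]);import numpy as np;np.savez(f"{n}0.npz",p=p,d=d)
```

```text
bench.py
pics
0.0 [225.77372777 609.31917213 403.65373339] [ 1.76442319e-01  9.84310520e-01 -9.46252073e-04 -1.12647946e-04] [ 0.25969943  0.45704994 -0.15413967]
top {'fx': 474.3389454188412, 'fy': 474.3389454188412, 'cx': 323.25641889139786, 'cy': 194.86761327221353, 'k1': 0.022871684422118517, 'origin': array([ 347.0178437 ,   48.74696781, 1380.15437365]), 'attitude': array([ 0.05297368, -0.05158923, -0.69499047,  0.71520668])}
scene {'fx': 505.96984699153876, 'fy': 505.96984699153876, 'cx': 322.6552787715242, 'cy': 202.27867372979915, 'k1': -0.013972646862697485, 'origin': array([1278.82201724,  126.44093476, 1301.13251656]), 'attitude': array([0.17669335, 0.19453093, 0.71073797, 0.65252488])}
```

View pics/top0.png

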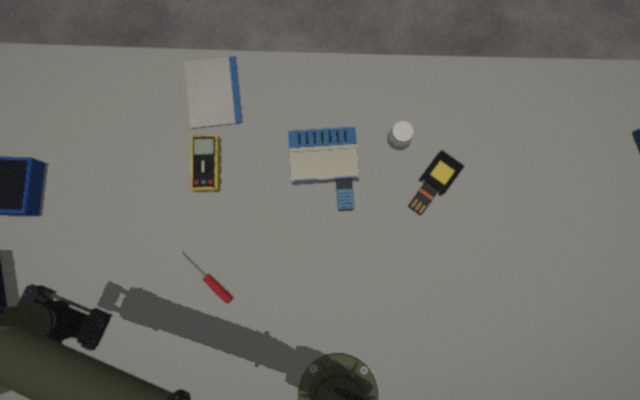

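View pics/scene0.png

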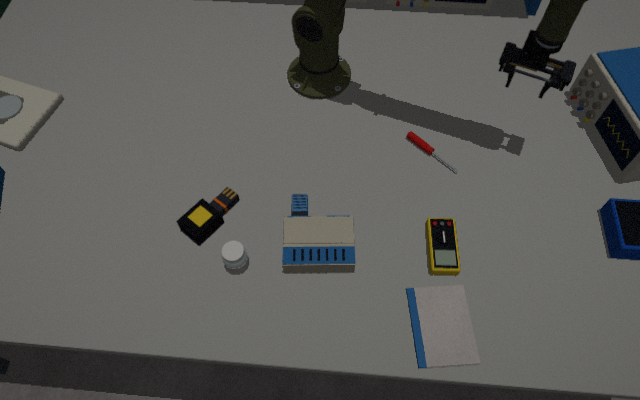

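The top view shows the charger at (323,155), facing the robot with its right bay occupied (blue pack end at 345,195), so the left bay is free. The caddy is at (440,172), with the contact half of the pack sticking out to (418,208). The jar is at (402,133). The scene view agrees: caddy (203,220), charger (318,240).

Create h.py:
```python
import numpy as np, cv2
from scipy.spatial.transform import Rotation as R
def ray(i,px):
    K=np.array([[i['fx'],0,i['cx']],[0,i['fy'],i['cy']],[0,0,1.]])
    u=cv2.undistortPoints(np.array(px,float).reshape(-1,1,2),K,np.array([i['k1'],0,0,0.])).reshape(-1,2)
    d=np.c_[u[:,0],-u[:,1],-np.ones(len(u))]
    return np.array(i['origin']),R.from_quat(i['attitude']).apply(d)
def plane(i,px,z):
    o,d=ray(i,px); return o+d*((z-o[2])/d[:,2])[:,None]
def tri(i1,p1,i2,p2):
    o1,d1=ray(i1,p1);o2,d2=ray(i2,p2);out=[]
    for a,b in zip(d1,d2):
        t=np.linalg.lstsq(np.c_[a,-b],o2-o1,rcond=None)[0]
        x,y=o1+a*t[0],o2+b*t[1]; out.append(np.r_[(x+y)/2,np.linalg.norm(x-y)])
    return np.array(out)
def blobs(p,lo,hi,roi=None,amin=15):
    h=cv2.cvtColor(p,cv2.COLOR_RGB2HSV); m=cv2.inRange(h,np.array(lo),np.array(hi))
    if roi: k=np.zeros_like(m);x0,y0,x1,y1=roi;k[y0:y1,x0:x1]=1;m*=k
    c,_=cv2.findContours(m,cv2.RETR_EXTERNAL,cv2.CHAIN_APPROX_NONE)
    return sorted([q for q in c if cv2.contourArea(q)>=amin],key=cv2.contourArea,reverse=True)
```

Run:
```python
from h import *
from bench import manip, imaging, get_state, job_done
I={n:imaging.camera_info(n) for n in("top","scene")}
P={n:np.load(n+"0.npz")["p"] for n in I}
np.set_printoptions(precision=1,suppress=True)
roi={'top':{'cad':(405,145,470,220),'ch':(280,120,365,215)},'scene':{'cad':(170,180,245,250),'ch':(275,190,360,272)}}
cols={'yellow':('cad',(22,140,120),(34,255,255)),'orange':('cad',(5,150,90),(17,255,255)),'beige':('ch',(12,15,140),(35,90,255)),'blue':('ch',(98,90,60),(115,255,255))}
for k,(r,lo,hi) in cols.items():
    c={n:blobs(P[n],lo,hi,roi[n][r],8) for n in I}
    for n in I:
        for q in c[n][:4]: print(k,n,cv2.contourArea(q),np.array(cv2.minAreaRect(q)[0]),cv2.minAreaRect(q)[1:],)
    if c['top'] and c['scene']:
        f=lambda q:[cv2.minAreaRect(q)[0]]
        print('  tri',tri(I['top'],f(c['top'][0]),I['scene'],f(c['scene'][0])))
for n,rs in roi.items():
    h=cv2.cvtColor(P[n],cv2.COLOR_RGB2HSV)
    for q in ([(443,172),(428,194),(325,162),(345,200),(420,208)] if n=='top' else [(203,215),(219,203),(318,232),(300,205),(230,194)]): print(n,q,h[q[1],q[0]])
```

```text
yellow top 275.5 [442.1 172.3] ((17.669641494750977, 17.088401794433594), 35.53767395019531)
yellow scene 227.5 [199.5 215.5] ((15.55634880065918, 16.970561981201172), 45.0)
  tri [[ 619.7 -282.5   52.5    1. ]]
orange top 24.0 [426.1 193.9] ((14.42220401763916, 2.4961509704589844), 33.690067291259766)
orange scene 25.5 [219.6 202.4] ((14.208338737487793, 2.631173849105835), 37.87498474121094)
  tri [[ 559.7 -241.2   29.6    0.1]]
beige top 1963.0 [323.3 162.3] ((31.46348762512207, 68.44805908203125), 86.18592071533203)
blue top 950.0 [321.8 136.8] ((15.48393726348877, 66.50688171386719), 86.3086166381836)
blue top 252.0 [345. 199.] ((20.0, 14.0), 90.0)
blue scene 1115.5 [318.  254.8] ((16.86226463317871, 72.27508544921875), 88.8982925415039)
blue scene 232.0 [299.5 203. ] ((16.0, 15.0), 90.0)
  tri [[713.1  62.4  55.2   1.6]]
top (443, 172) [ 24 149 171]
top (428, 194) [ 10 159 133]
top (325, 162) [ 24  32 151]
top (345, 200) [105 107 121]
top (420, 208) [17 70 77]
scene (203, 215) [ 25 210 142]
scene (219, 203) [ 12 223 121]
scene (318, 232) [ 23  34 120]
scene (300, 205) [105 150  90]
scene (230, 194) [15 92 50]
```

Add to h.py:
```python
def go(s,x,y,z,adeg):
    """shift and turn in tool axes to TCP (x,y,z), tool down, tool x at angle adeg"""
    q=R.from_quat(s['eef_rot']); a=np.radians(adeg)
    T=R.from_matrix(np.array([[np.cos(a),np.sin(a),0],[np.sin(a),-np.cos(a),0],[0,0,-1]]))
    d=np.array([x,y,z])-s['position']
    print('go',np.round(q.inv().apply(d),1),np.round((q.inv()*T).as_rotvec(),3),'dist',round(np.linalg.norm(d)))
```

Run:
```python
from h import *
from bench import manip, imaging, get_state, job_done
np.set_printoptions(precision=1,suppress=True)
s=get_state(); i=imaging.camera_info("wrist"); q=R.from_quat(s['eef_rot'])
print('cam in tool',q.inv().apply(i['origin']-s['position']),(q.inv()*R.from_quat(i['attitude'])).as_matrix(),i['fx'])
it=imaging.camera_info("top")
P=np.load("top0.npz")["p"]
print('jar',plane(it,[(402,130)],85),'charger front L,R',plane(it,[(291,184),(359,180)],58), 'jar edges',plane(it,[(402,120)],85))
go(s,530,-200,420,145.6)
```

```text
cam in tool [77.1 -1.5 19.6] [[-0.   1.   0.3]
 [ 1.  -0.   0. ]
 [ 0.   0.3 -1. ]] 338.21553221982083
jar [[ 731.  -162.2   85. ]] charger front L,R [[572.5 146.2  58. ]
 [589.5 -45.7  58. ]] jar edges [[ 760.1 -162.1   85. ]]
go [-566.4 -653.3  -15.1] [-0.   0.   0.2] dist 865
```

Units first: shifts go in shares of 1000 mm and turns go in shares of pi rad. So -653 mm is -0.653, -380 mm is -0.38, 0.246 rad is 0.0783.

>>> pendant(
  ticks=[
    [87,[-0.033,-0.038,0],[0,0,0]],
    [87,[-0.066,-0.076,0],[0,0,0]],
    [87,[-0.099,-0.114,0],[0,0,0]],
    [87,[-0.131,-0.152,0],[0,0,0.0159]],
    [87,[-0.164,-0.19,-0.005],[0,0,0.0318]],
    [87,[-0.197,-0.228,-0.005],[0,0,0.0477]],
    [87,[-0.23,-0.266,-0.005],[0,0,0.0637]],
    [87,[-0.263,-0.304,-0.005],[0,0,0.0783]],
    [87,[-0.296,-0.342,-0.01],[0,0,0.0783]],
    [87,[-0.329,-0.38,-0.01],[0,0,0.0783]],
    [87,[-0.362,-0.418,-0.01],[0,0,0.0783]],
    [87,[-0.395,-0.456,-0.015],[0,0,0.0783]],
    [87,[-0.428,-0.494,-0.015],[0,0,0.0783]],
    [87,[-0.461,-0.532,-0.015],[0,0,0.0783]],
    [87,[-0.494,-0.57,-0.015],[0,0,0.0783]],
    [87,[-0.527,-0.608,-0.015],[0,0,0.0783]],
    [87,[-0.56,-0.646,-0.015],[0,0,0.0783]],
    [87,[-0.566,-0.653,-0.015],[0,0,0.0783]],
    [87,[-0.566,-0.653,-0.015],[0,0,0.0783]],
    [87,[-0.566,-0.653,-0.015],[0,0,0.0783]],
  ],
)

```text
time: 2.1
position: [529.6, -198.7, 419.1]
eef_rot: [0.296, 0.955, 0.0, -0.001]
wrist_force: [0.4, -0.2, 0.6]
gripper_width: 86.6
gripper_force: 0.0
```

Run:
```python
from h import *
from bench import manip, imaging, get_state, job_done
s=get_state(); print(s['position'],s['eef_rot'],s['q'],s['time'])
i=imaging.camera_info("wrist"); p,d=imaging.camera("wrist")
np.savez("w1.npz",p=p,d=d,**i); cv2.imwrite("pics/w1.png",p[:,:,::-1])
```

```text
[ 529.64235068 -198.72798156  419.13236516] [ 2.95859086e-01  9.55231249e-01  1.73675941e-04 -7.94993781e-04] [-0.41322057  0.16369042  0.81566991  1.66903272 -0.12177273  1.36296976
  1.39125567] 2.1
```

View pics/w1.png

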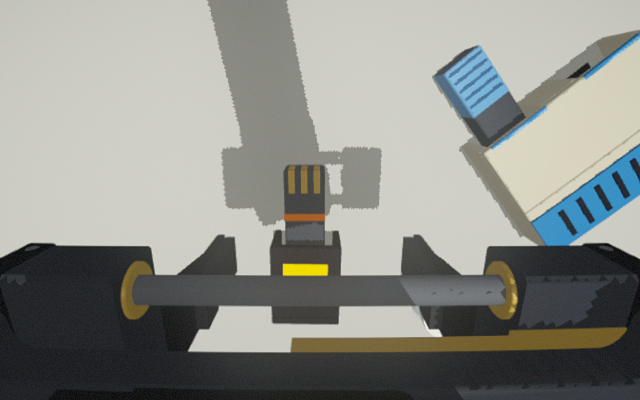

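The wrist view shows the pack's contact end at y≈165, x 284–327, the orange band at (305,217), and the charging pack at (480,95) in the charger's right bay. I'll take a second wrist viewpoint next.

>>> pendant(
  ticks=[
    [87,[-0.007,0.04,0],[0,0,0]],
    [87,[-0.014,0.08,0],[0,0,0]],
    [87,[-0.02,0.12,0],[0,0,0]],
    [87,[-0.02,0.12,0],[0,0,0]],
    [87,[-0.02,0.12,0],[0,0,0]],
  ],
)

```text
time: 2.65
position: [614.3, -108.6, 419.3]
eef_rot: [0.293, 0.956, 0.0, -0.001]
wrist_force: [0.3, -0.7, 0.2]
gripper_width: 87.0
gripper_force: 0.0
```

Run:
```python
from h import *
from bench import manip, imaging, get_state, job_done
s=get_state(); print(s['position'],s['time'])
i=imaging.camera_info("wrist"); p,d=imaging.camera("wrist")
np.savez("w2.npz",p=p,d=d,**i); cv2.imwrite("pics/w2.png",p[:,:,::-1])
np.set_printoptions(precision=1,suppress=True)
D={}
for n in("w1","w2"):
    z=dict(np.load(n+".npz")); D[n]=z
    for k,lo,hi in(("orange",(4,150,80),(16,255,255)),("brass",(17,80,70),(24,215,200)),("yellow",(25,150,120),(34,255,255)),("blue",(98,90,60),(115,255,255)),("beige",(12,15,120),(35,90,255))):
        for q in blobs(z['p'],lo,hi,(0,0,640,275),60)[:5]:
            r=cv2.minAreaRect(q); print(n,k,cv2.contourArea(q),np.array(r[0]),np.array(r[1]),r[2],q[:,0].min(0),q[:,0].max(0))
```

```text
[ 614.34568035 -108.639522    419.31169548] 2.65
w1 orange 234.0 [304. 217.] [ 6. 40.] 90.0 [284 214] [324 220]
w1 brass 264.0 [138.5 267.5] [13. 27.] 90.0 [125 261] [152 274]
w1 brass 256.0 [498.5 267.5] [13. 27.] 90.0 [485 261] [512 274]
w1 brass 160.5 [291.  179.5] [ 6.9 27.2] 2.12109637260437 [288 166] [295 193]
w1 brass 146.0 [316.  179.5] [27.  6.] 90.0 [313 166] [319 193]
w1 brass 143.0 [304.  179.5] [27.  6.] 90.0 [301 166] [307 193]
w1 yellow 440.0 [305. 269.] [10. 44.] 90.0 [283 264] [327 274]
w1 blue 4521.5 [596.3 199.8] [ 41.2 134.4] 54.46232223510742 [531 144] [639 246]
w1 blue 2721.5 [472.9  83.8] [54.8 56. ] 53.13010025024414 [439  46] [507 118]
w1 blue 275.0 [611.9  55.6] [ 5.  70.6] 52.12501525878906 [583  33] [639  78]
w1 blue 159.5 [519.  127.6] [ 4.1 68. ] 52.69605255126953 [491 106] [546 148]
w1 beige 16599.0 [580.3 133.3] [127.9 221.3] 51.779571533203125 [460  29] [639 245]
w1 beige 14159.0 [288.1 108.5] [230.5 142.3] 84.94013214111328 [207   0] [364 225]
w1 beige 70.0 [328.5 237.5] [13.  7.] 90.0 [325 231] [332 244]
w2 brass 264.0 [138.5 267.5] [13. 27.] 90.0 [125 261] [152 274]
w2 brass 253.0 [499.  267.5] [13. 26.] 90.0 [486 261] [512 274]
w2 yellow 541.5 [188.5 260.5] [27. 35.] 90.0 [171 247] [206 274]
w2 blue 8602.5 [514.5 164.1] [ 46.  200.6] 53.13010025024414 [422  87] [603 239]
w2 blue 2602.0 [358.8  61.6] [58.6 48.7] 51.842769622802734 [326  25] [393  98]
w2 blue 113.5 [493.5  31. ] [ 2.5 73.2] 51.009002685546875 [465   8] [522  54]
w2 blue 61.5 [399.4 106.8] [ 2.  67.6] 51.34019470214844 [373  85] [426 128]
w2 beige 37104.5 [382.  115.2] [393.6 228.7] 0.4291737973690033 [186   0] [579 230]
w2 beige 356.5 [332.5 257.3] [22.6 53.4] 84.50768280029297 [307 246] [360 271]
```

View pics/w2.png

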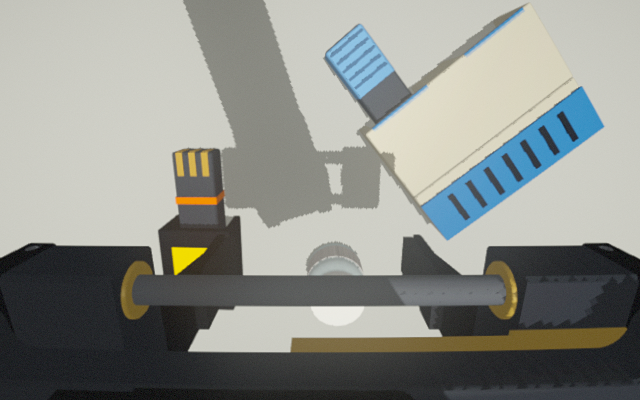

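Second wrist view: pack at x 173–224, contact end y≈149, band (200,200). The charger roof is fully visible, with its front edge from about (368,132) to (525,6), lintel strips at (399,107) and (493,31), and the jar at (335,280).

Create m.py:
```python
from h import *
np.set_printoptions(precision=1,suppress=True)
A=dict(np.load("w1.npz"));B=dict(np.load("w2.npz"))
def c(q): return np.array(cv2.minAreaRect(q)[0])
def strip(z,roi):
    o=blobs(z['p'],(4,120,80),(16,255,255),roi,60)[0]
    br=blobs(z['p'],(17,80,70),(28,220,255),roi,60)[:3]
    return c(o),np.mean([c(q) for q in br],0),len(br),o,np.concatenate(br)
a=strip(A,(270,140,345,228));b=strip(B,(160,130,235,226))
print(a[:3],b[:3])
t=tri(A,[a[0],a[1]],B,[b[0],b[1]]);print('band,contacts',t)
d=t[1]-t[0];print('angle',np.degrees(np.arctan2(d[1],d[0])),np.hypot(*d[:2]))
for z,s in((A,a),(B,b)):
    w=plane(z,[s[0],s[1]],34);d=w[1]-w[0];print('plane34',w[0],w[1],np.degrees(np.arctan2(d[1],d[0])),np.hypot(*d[:2]))
# contact end edge and pack sides at plane: rectangle of contact/band pixels
    e=plane(z,s[3][:,0],34)[:,:2]; u=w[1]-w[0];u=u[:2]/np.hypot(*u[:2]);v=np.array([-u[1],u[0]])
    k=plane(z,s[4][:,0],34)[:,:2]
    print(' band width across',np.ptp(e@v),'mid across rel contacts',(e@v).max()/2+(e@v).min()/2-((k@v).max()+(k@v).min())/2,'contacts end ahead of band',(k@u).max()-(e@u).mean())
# charger
la=blobs(A['p'],(98,90,60),(115,255,255),(480,95,560,160),40)[0];lb=blobs(B['p'],(98,90,60),(115,255,255),(365,80,435,135),40)[0]
print('lintel R',tri(A,[c(la)],B,[c(lb)]))
pa=blobs(A['p'],(98,90,60),(115,255,255),(430,40,512,122),400)[0];pb=blobs(B['p'],(98,90,60),(115,255,255),(320,20,400,102),400)[0]
print('chpack blue',tri(A,[c(pa)],B,[c(pb)]), cv2.minAreaRect(pb))
l2=blobs(B['p'],(98,90,60),(115,255,255),(460,0,530,60),40)[0]
v=blobs(B['p'],(98,90,60),(115,255,255),(415,80,610,245),4000)[0]
for z in(56,58,60): print(z,'lintels R,L from w2',plane(B,[c(lb),c(l2)],z),'vents corners',plane(B,cv2.boxPoints(cv2.minAreaRect(v)),62)[:,:2].tolist() if z==60 else '')
for q,n in((lb,'R'),(l2,'L')):
    w=plane(B,q[:,0],57)[:,:2]; print(n,w.min(0),w.max(0),'ends by y',w[w[:,1].argmin()],w[w[:,1].argmax()])
print('front corners w2',plane(B,[(366,133),(526,5)],58)); print('tri corner',tri(A,[(486,149)],B,[(368,132)]))
```

```bash
python3 m.py
```

```text
Traceback (most recent call last):
  File "m.py", line 9, in <module>
    a=strip(A,(270,140,345,228));b=strip(B,(160,130,235,226))
                                   ~~~~~^^^^^^^^^^^^^^^^^^^^^
  File "m.py", line 6, in strip
    o=blobs(z['p'],(4,120,80),(16,255,255),roi,60)[0]
      ~~~~~~~~~~~~~~~~~~~~~~~~~~~~~~~~~~~~~~~~~~~~^^^
IndexError: list index out of range
```

```bash
python3 -c "
import cv2,numpy as np
A=cv2.imread('pics/w2.png')[0:150,320:540];cv2.imwrite('pics/w2c.png',cv2.resize(A,(792,540),interpolation=cv2.INTER_CUBIC))"
```

```text
(no output)
```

View pics/w2c.png

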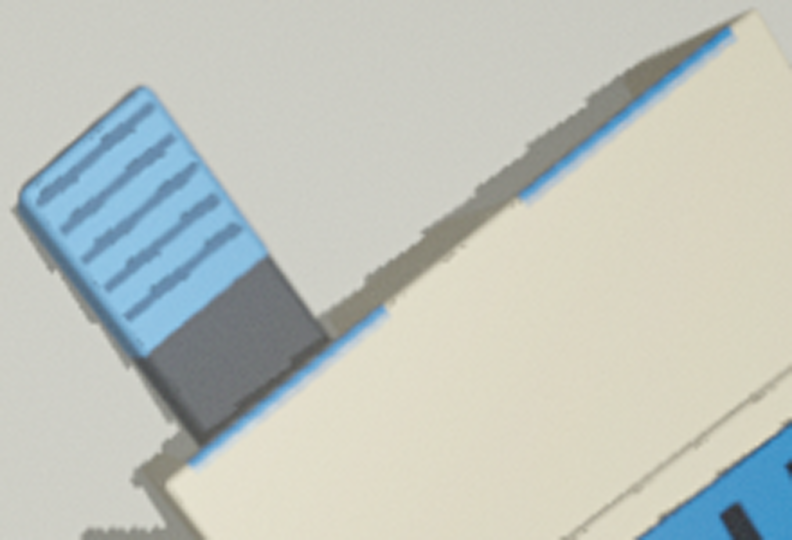

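The crop shows lintel strips over both bays: right (190,465)–(385,310), left (520,198)–(732,30). The front corners are about (168,483) and (750,10), so the left bay is empty.

```bash
sed -i "s/o=blobs.*/o=blobs(z['p'],(4,190,80),(19,255,255),roi,30)[0]/; s/br=blobs(z\['p'\],(17,80,70),(28,220,255)/br=blobs(z['p'],(17,80,70),(28,225,255)/" m.py; sed -i "s/(366,133),(526,5)/(366.7,133.7),(528.3,2.8)/" m.py; python3 m.py
```

```text
(array([304., 217.]), array([303.7, 179.5]), 3) (array([198., 200.]), array([192.1, 162. ]), 3)
band,contacts [[ 561.4 -243.1   26.7    0.7]
 [ 523.7 -216.7   34.3    0.1]]
angle 145.0205081685488 45.9740559805756
plane34 [ 559.8 -241.7   34. ] [ 523.7 -216.8   34. ] 145.35687469131176 43.835772835073236
 band width across 43.49435721600901 mid across rel contacts -0.293433131976812 contacts end ahead of band 59.046533246821696
plane34 [ 560.9 -239.4   34. ] [ 523.7 -216.9   34. ] 148.86620965914025 43.431545098202385
 band width across 50.8069632075734 mid across rel contacts 2.367000642311524 contacts end ahead of band 58.22202843172579
lintel R [[566.4 -11.9  43.6   3.2]]
chpack blue [[540.1 -10.5  27.8   2.1]] ((358.8233337402344, 61.63878631591797), (58.63687515258789, 48.69556427001953), 51.842769622802734)
56 lintels R,L from w2 [[567.  -14.8  56. ]
 [587.4 106.8  56. ]] vents corners 
58 lintels R,L from w2 [[566.9 -15.1  58. ]
 [587.2 105.8  58. ]] vents corners 
60 lintels R,L from w2 [[566.8 -15.4  60. ]
 [586.9 104.8  60. ]] vents corners [[696.0442169182854, -36.971197846601186], [678.0420048955217, 155.0008451799271], [727.1831429908028, 165.70614608191923], [749.6787031003536, -32.439737839138864]]
R [557.5 -24.6] [567.7  -5.4] ends by y [567.7 -24.6] [566.1  -5.4]
L [583.4  73.8] [590.9 138.3] ends by y [590.4  73.8] [584.2 138.3]
front corners w2 [[601.6 -44.1  58. ]
 [583.3 144.7  58. ]]
tri corner [[600.5 -41.2  55.2   2.2]]
```

Run:
```python
from h import *
from bench import manip, imaging, get_state, job_done
s=get_state(); go(s,553.2,-237.2,250,145.4); go(s,553.2,-237.2,189,145.4)
```

```text
go [ -21.5 -138.6  169.7] [-0.    -0.001  0.005] dist 220
go [ -21.5 -138.6  230.7] [-0.    -0.001  0.005] dist 270
```

Scaled: 180 mm is 0.18, 160 mm is 0.16.

>>> pendant(
  ticks=[
    [87,[-0.005,-0.035,0.03],[0,0,0]],
    [87,[-0.01,-0.07,0.06],[0,0,0]],
    [87,[-0.015,-0.105,0.09],[0,0,0]],
    [87,[-0.0215,-0.1386,0.12],[0,0,0]],
    [87,[-0.0215,-0.1386,0.16],[0,0,0]],
    [87,[-0.0215,-0.1386,0.18],[0,0,0]],
    [87,[-0.0215,-0.1386,0.18],[0,0,0]],
    [87,[-0.0215,-0.1386,0.18],[0,0,0]],
  ],
)

```text
time: 3.5
position: [553.1, -238.8, 240.7]
eef_rot: [0.296, 0.955, 0.0, 0.0]
wrist_force: [-0.3, 0.1, 0.7]
gripper_width: 87.0
gripper_force: 0.0
```

Run:
```python
from h import *
from bench import manip, imaging, get_state, job_done
s=get_state(); print(s['time'],s['position']); go(s,553.2,-237.2,189,145.4)
i=imaging.camera_info("wrist"); p,d=imaging.camera("wrist"); np.savez("w3.npz",p=p,d=d,**i); cv2.imwrite("pics/w3.png",p[:,:,::-1])
```

```text
3.5 [ 553.06214444 -238.7547497   240.74946731]
go [ 0.8  1.3 51.7] [0.    0.001 0.002] dist 52
```

View pics/w3.png

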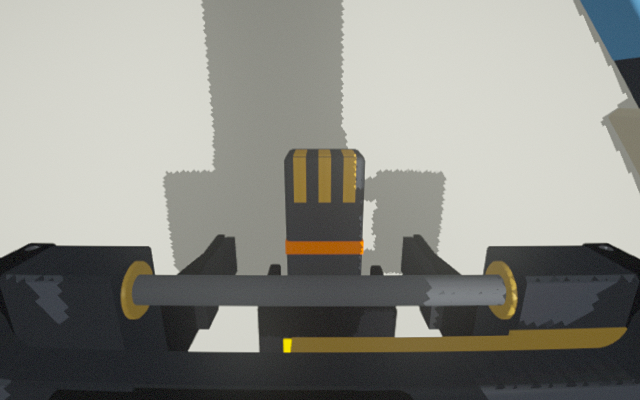

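The pack (x 286–364, band y 247) is centred and square between the fingers (235…405), so I'll descend and grip.

Scaled: 51 mm is 0.051, 45 mm is 0.045.

>>> pendant(
  ticks=[
    [87,[0.0008,0.0013,0.025],[0,0,0]],
    [87,[0.0008,0.0013,0.045],[0,0,0]],
    [87,[0.0008,0.0013,0.051],[0,0,0]],
    [87,[0.0008,0.0013,0.051],[0,0,0]],
    [46,[0.0008,0.0013,0.051],[0,0,0]],
    [40,[0.0008,0.0013,0.051],[0,0,0]],
    [40,[0.0008,0.0013,0.051],[0,0,0]],
    [40,[0.0008,0.0013,0.051],[0,0,0]],
    [40,[0.0008,0.0013,0.051],[0,0,0]],
    [40,[0.0008,0.0013,0.051],[0,0,0]],
  ],
  squeeze=35,
)

```text
time: 4.55
position: [553.6, -236.6, 188.8]
eef_rot: [0.296, 0.955, 0.0, 0.0]
wrist_force: [0.0, 2.8, 0.2]
gripper_width: 46.8
gripper_force: 1.3
```

Scaled: 115 mm is 0.115, 100 mm is 0.1.

>>> pendant(
  ticks=[
    [40,[0,0,0],[0,0,0]],
    [40,[0,0,0],[0,0,0]],
    [40,[0,0,0],[0,0,0]],
    [40,[0,0,-0.003],[0,0,0]],
    [40,[0.005,0,-0.004],[0,0,0]],
    [40,[0.02,0,-0.004],[0,0,0]],
    [40,[0.04,0,-0.004],[0,0,0]],
    [40,[0.06,0,-0.004],[0,0,0]],
    [40,[0.08,0,-0.004],[0,0,0]],
    [40,[0.1,0,-0.004],[0,0,0]],
    [40,[0.115,0,-0.004],[0,0,0]],
    [40,[0.115,0,-0.004],[0,0,0]],
  ],
  squeeze=35,
)

```text
time: 5.75
position: [456.2, -170.5, 191.7]
eef_rot: [0.296, 0.955, 0.001, -0.002]
wrist_force: [1.2, -0.4, -4.8]
gripper_width: 45.6
gripper_force: 35.0
```

Scaled: -110 mm is -0.11, -80 mm is -0.08, 0.3 rad is 0.0955.

>>> pendant(
  ticks=[
    [40,[0,0,-0.04],[0,0,0]],
    [40,[0,0,-0.08],[0,0,0]],
    [40,[0,0,-0.11],[0,0,0.0318]],
    [40,[0,0,-0.11],[0,0,0.0637]],
    [40,[0,0,-0.11],[0,0,0.0955]],
  ],
)

```text
time: 6.25
position: [459.2, -172.4, 304.0]
eef_rot: [0.437, 0.899, 0.001, 0.001]
wrist_force: [-0.4, -0.6, -5.3]
gripper_width: 45.2
gripper_force: 35.0
```

Run:
```python
from h import *
from bench import manip, imaging, get_state, job_done
s=get_state(); print(s['q'],s['gripper_width']);go(s,515.4,98.1,300,5.5)
```

```text
[-0.51496996  0.05785624  0.85368165  1.99032006 -0.05007577  1.1107581
  1.02517184] 45.2110491339971
go [178.2 211.2   4.3] [ 4.00e-03 -2.00e-03  2.14e+00] dist 276
```

Scaled: 211.2 mm is 0.2112, 198 mm is 0.198, 2.14 rad is 0.6812.

>>> pendant(
  ticks=[
    [40,[0.012,0.014,0],[0,0,0.0446]],
    [40,[0.024,0.028,0],[0,0,0.0891]],
    [40,[0.036,0.042,0],[0,0,0.1337]],
    [40,[0.048,0.056,0],[0,0,0.1783]],
    [40,[0.06,0.07,0],[0,0,0.2228]],
    [40,[0.072,0.084,0],[0,0,0.2674]],
    [40,[0.084,0.098,0],[0,0,0.3119]],
    [40,[0.096,0.112,0],[0,0,0.3565]],
    [40,[0.108,0.126,0],[0,0,0.4011]],
    [40,[0.12,0.14,0],[0,0,0.4456]],
    [40,[0.132,0.156,0.002],[0,0,0.4902]],
    [40,[0.144,0.17,0.004],[0,0,0.5348]],
    [40,[0.156,0.184,0.004],[0,0,0.5793]],
    [40,[0.168,0.198,0.004],[0,0,0.6239]],
    [40,[0.1782,0.2112,0.004],[0,0,0.6685]],
    [40,[0.1782,0.2112,0.004],[0,0,0.6812]],
    [40,[0.1782,0.2112,0.004],[0,0,0.6812]],
    [40,[0.1782,0.2112,0.004],[0,0,0.6812]],
  ],
)

```text
time: 8.05
position: [513.8, 98.4, 298.6]
eef_rot: [0.999, 0.05, 0.0, 0.0]
wrist_force: [0.2, -0.2, -5.5]
gripper_width: 46.0
gripper_force: 35.0
```

Run:
```python
from h import *
from bench import manip, imaging, get_state, job_done
np.set_printoptions(precision=1,suppress=True)
s=get_state(); print(s['q'],s['gripper_width']);go(s,515.4,98.1,194,5.5)
for n in("wrist","top"):
    i=imaging.camera_info(n); p,d=imaging.camera(n); np.savez(n+"4.npz",p=p,d=d,**i)
    cv2.imwrite("pics/%s4.png"%n,p[:,:,::-1])
a=cv2.imread("pics/wrist4.png");b=cv2.imread("pics/top4.png")[90:290,230:480]
cv2.imwrite("pics/c4.png",np.vstack([cv2.resize(a,(480,300)),cv2.resize(b,(375,300),interpolation=cv2.INTER_CUBIC)][0:1]+[np.hstack([cv2.resize(b,(375,300)),np.zeros((300,105,3),np.uint8)])]))
```

```text
[-0.9  0.2  0.7  1.9 -0.1  1.1 -1.6] 45.96308735630166
go [  1.5   0.4 104.6] [ 0. -0.  0.] dist 105
```

View pics/c4.png

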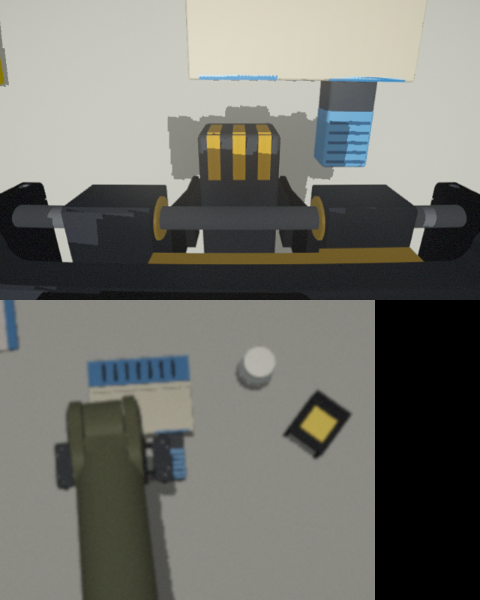

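The pack hangs square in the grip, contacts forward, nearly in line with the left lintel (crop x 200–277, y 78). The caddy is empty and the jar and charging pack haven't moved. I'll check the alignment numerically.

Run:
```python
from h import *
np.set_printoptions(precision=1,suppress=True)
Z=dict(np.load("wrist4.npz"))
L=blobs(Z['p'],(98,80,60),(115,255,255),(240,85,395,120),20)[0][:,0]
w=plane(Z,L,53)[:,:2]; print('lintel px',L.min(0),L.max(0),'world ends',w[w[:,1].argmin()],w[w[:,1].argmax()],w.mean(0))
br=blobs(Z['p'],(15,80,70),(28,235,255),(255,155,385,245),60)[:3]
c=np.array([np.array(cv2.minAreaRect(q)[0]) for q in br]);print(c)
k=plane(Z,c,144);print('contacts',k, k.mean(0))
o=np.array([k[k[:,1].argmax()],k[k[:,1].argmin()]]);d=o[0]-o[1];print('across yaw',np.degrees(np.arctan2(-d[0],d[1])))
# hood front edge: beige lower boundary per column
h=cv2.cvtColor(Z['p'],cv2.COLOR_RGB2HSV); 
e=[(x,np.where(Z['p'][60:115,x].astype(float).ptp(axis=-1)>-1)[0].max()) for x in ()]
v=np.array([-.0958,.9954]);u=np.array([.9954,.0958])
F=np.array([587.1,105.0]);print('contacts across rel line',(k.mean(0)[:2]-F)@v,'along',(k.mean(0)[:2]-F)@u,'lintel mid across',(np.array([(w@v).max(),(w@v).min()]).mean()-F@v),'lintel along',((w@u).mean()-F@u))
```

```text
lintel px [266 101] [369 106] world ends [592.3  72.4] [585.6 138.5] [587.9 105.4]
[[318.  203. ]
 [352.3 202.9]
 [284.6 203. ]]
contacts [[548.5 101.  144. ]
 [550.   86.8 144. ]
 [547.1 114.9 144. ]] [548.5 100.9 144. ]
across yaw 5.800102012770894
contacts across rel line -0.4081970891960376 along -38.77417087040128 lintel mid across 0.30526689309429145 lintel along 0.877883790092028
```

Scaled: 105 mm is 0.105, 95 mm is 0.095.

>>> pendant(
  ticks=[
    [40,[0,0,0.04],[0,0,0]],
    [40,[0,0,0.075],[0,0,0]],
    [40,[0,0,0.095],[0,0,0]],
    [40,[0,0,0.105],[0,0,0]],
    [40,[0,0,0.105],[0,0,0]],
    [40,[0.01,0,0.105],[0,0,0]],
    [40,[0.025,0,0.105],[0,0,0]],
    [40,[0.04,0,0.105],[0,0,0]],
    [40,[0.048,0,0.105],[0,0,0]],
    [40,[0.048,0,0.105],[0,0,0]],
  ],
)

```text
time: 9.15
position: [563.1, 104.2, 195.1]
eef_rot: [0.999, 0.05, 0.002, -0.0]
wrist_force: [0.7, 1.7, -4.5]
gripper_width: 45.7
gripper_force: 35.0
```

>>> pendant(
  ticks=[
    [40,[0,0,0.002],[0,0,0]],
    [40,[0,0,0.0035],[0,0,0]],
    [40,[0,0,0.0045],[0,0,0]],
    [40,[0,0,0.0045],[0,0,0]],
    [55,[0,0,0.0045],[0,0,0]],
    [75,[0,0,0.0045],[0,0,0]],
    [75,[0,0,0.0045],[0,0,0]],
    [75,[0,0,0.0045],[0,0,0]],
    [75,[0,0,0.0045],[0,0,0]],
  ],
)

```text
time: 10.05
position: [561.4, 104.0, 189.4]
eef_rot: [0.999, 0.05, 0.0, -0.0]
wrist_force: [-0.3, -0.7, 0.2]
gripper_width: 72.5
gripper_force: 0.0
```

Scaled: -100 mm is -0.1, -80 mm is -0.08.

>>> pendant(
  ticks=[
    [80,[0,0,-0.03],[0,0,0]],
    [80,[0,0,-0.07],[0,0,0]],
    [80,[-0.04,0,-0.07],[0,0,0]],
    [80,[-0.08,0,-0.07],[0,0,0]],
    [80,[-0.1,0,-0.07],[0,0,0]],
    [80,[-0.1,0,-0.07],[0,0,0]],
  ],
)

```text
time: 10.65
position: [459.5, 93.7, 259.0]
eef_rot: [0.999, 0.051, -0.001, -0.001]
wrist_force: [-0.2, -0.1, 0.4]
gripper_width: 80.0
gripper_force: 0.0
```

Run:
```python
from h import *
from bench import manip, imaging, get_state, job_done
np.set_printoptions(precision=1,suppress=True)
s=get_state(); print(s['position'])
i=imaging.camera_info("wrist"); p,d=imaging.camera("wrist"); np.savez("w5.npz",p=p,d=d,**i); cv2.imwrite("pics/w5.png",p[:,:,::-1])
```

```text
[459.5  93.7 259. ]
```

View pics/w5.png

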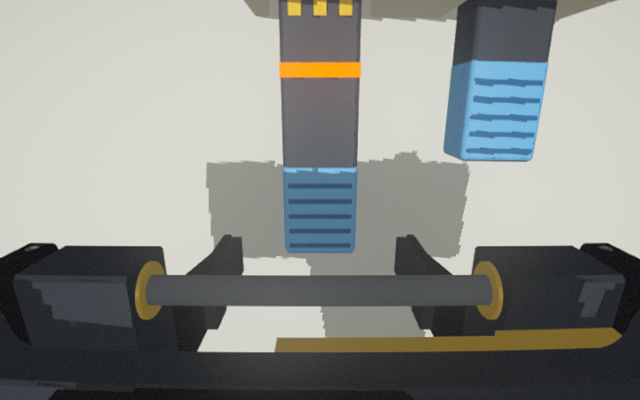

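The pack sits straight at the bay mouth (x 280–360, blue end y 168–252), with the band at y 70. I'll check where the blue end is relative to the grasp point.

Run:
```python
from h import *
np.set_printoptions(precision=1,suppress=True)
Z=dict(np.load("w5.npz")); w=plane(Z,[(320,168),(320,251),(320,70)],34);print(w)
u=np.array([.9954,.0958]);F=np.array([587.1,105.0]);v=np.array([-.0958,.9954])
print([((a[:2]-F)@u,(a[:2]-F)@v) for a in w],'tcp',((np.array([459.5,93.7])-F)@u,(np.array([459.5,93.7])-F)@v))
```

```text
[[495.1  95.9  34. ]
 [439.7  90.2  34. ]
 [551.7 101.7  34. ]]
[(np.float64(-92.41814955048419), np.float64(-0.24652925688864968)), (np.float64(-148.11247889036176), np.float64(-0.6318967215984994)), (np.float64(-35.538528490237645), np.float64(0.14176316665435484))] tcp (np.float64(-128.09558), np.float64(0.9760600000000057))
```

Scaled: 70 mm is 0.07, 60 mm is 0.06.

>>> pendant(
  ticks=[
    [80,[0,0.001,0.03],[0,0,0]],
    [80,[0,0.001,0.06],[0,0,0]],
    [80,[0,0.001,0.07],[0,0,0]],
    [80,[0,0.001,0.07],[0,0,0]],
    [40,[0,0.001,0.07],[0,0,0]],
    [40,[0,0.001,0.07],[0,0,0]],
    [40,[0,0.001,0.07],[0,0,0]],
    [40,[0,0.001,0.07],[0,0,0]],
    [40,[0,0.001,0.07],[0,0,0]],
    [40,[0,0.001,0.07],[0,0,0]],
    [40,[0,0.001,0.07],[0,0,0]],
    [40,[0,0.001,0.07],[0,0,0]],
    [40,[0,0.001,0.07],[0,0,0]],
  ],
  squeeze=30,
)

```text
time: 12.0
position: [462.1, 93.2, 189.7]
eef_rot: [0.999, 0.05, 0.0, -0.0]
wrist_force: [-1.6, 0.4, 5.6]
gripper_width: 45.8
gripper_force: 30.0
```

Scaled: 52 mm is 0.052, 45 mm is 0.045.

>>> pendant(
  ticks=[
    [40,[0.005,0,-0.0005],[0,0,0]],
    [40,[0.02,0,-0.0005],[0,0,0]],
    [40,[0.035,0,-0.0005],[0,0,0]],
    [40,[0.045,0,-0.0005],[0,0,0]],
    [40,[0.052,0,-0.0005],[0,0,0]],
    [40,[0.052,0,-0.0005],[0,0,0]],
  ],
)

```text
time: 12.6
position: [513.2, 98.1, 189.3]
eef_rot: [0.999, 0.05, -0.002, 0.0]
wrist_force: [-3.4, -0.1, 5.0]
gripper_width: 45.7
gripper_force: 30.0
```

>>> pendant(
  ticks=[
    [40,[0.003,0,0],[0,0,0]],
    [40,[0.006,0,0],[0,0,0]],
    [40,[0.008,0,0],[0,0,0]],
    [40,[0.008,0,0],[0,0,0]],
  ],
)

```text
time: 13.0
position: [520.2, 98.7, 189.3]
eef_rot: [0.999, 0.05, -0.003, 0.0]
wrist_force: [-6.4, -1.5, 7.2]
gripper_width: 46.0
gripper_force: 30.0
```

Scaled: 3 mm is 0.003, 2 mm is 0.002.

>>> pendant(
  ticks=[
    [40,[0.002,0,0],[0,0,0]],
    [40,[0.003,0,0],[0,0,0]],
    [40,[0.003,0,0],[0,0,0]],
  ],
)

```text
time: 13.3
position: [522.8, 99.0, 189.3]
eef_rot: [0.999, 0.05, -0.003, -0.0]
wrist_force: [-8.9, 0.2, 9.3]
gripper_width: 45.5
gripper_force: 30.0
```

>>> pendant(
  ticks=[
    [40,[0.002,0,0],[0,0,0]],
    [40,[0.003,0,0],[0,0,0]],
    [40,[0.003,0,0],[0,0,0]],
  ],
)

```text
time: 13.6
position: [525.9, 99.3, 189.3]
eef_rot: [0.999, 0.05, -0.003, -0.0]
wrist_force: [-7.9, -0.4, 9.1]
gripper_width: 45.8
gripper_force: 30.0
```

Scaled: 3 mm is 0.003, 2 mm is 0.002.

>>> pendant(
  ticks=[
    [40,[0.002,0,0],[0,0,0]],
    [40,[0.003,0,0],[0,0,0]],
    [40,[0.003,0,0],[0,0,0]],
  ],
)

```text
time: 13.9
position: [528.6, 99.6, 189.2]
eef_rot: [0.999, 0.05, -0.004, -0.0]
wrist_force: [-9.9, -1.2, 10.3]
gripper_width: 45.7
gripper_force: 30.0
```

>>> pendant(
  ticks=[
    [40,[0.002,0,0],[0,0,0]],
    [40,[0.003,0,0],[0,0,0]],
    [40,[0.003,0,0],[0,0,0]],
  ],
)

```text
time: 14.2
position: [529.8, 99.6, 189.2]
eef_rot: [0.999, 0.05, -0.007, -0.0]
wrist_force: [-18.3, -2.3, 20.6]
gripper_width: 45.8
gripper_force: 30.0
```

Scaled: 2 mm is 0.002, 1 mm is 0.001.

>>> pendant(
  ticks=[
    [40,[0.001,0,0],[0,0,0]],
    [40,[0.002,0,0],[0,0,0]],
    [40,[0.002,0,0],[0,0,0]],
  ],
)

```text
time: 14.5
position: [530.6, 99.6, 189.1]
eef_rot: [0.999, 0.05, -0.009, -0.0]
wrist_force: [-23.4, -1.5, 25.8]
gripper_width: 45.9
gripper_force: 30.0
```

>>> pendant(
  ticks=[
    [40,[-0.002,0,0],[0,0,0]],
    [60,[-0.002,0,0],[0,0,0]],
    [80,[-0.002,0,0],[0,0,0]],
    [80,[-0.002,0,0],[0,0,0]],
    [80,[-0.002,0,0],[0,0,0]],
    [80,[-0.002,0,-0.04],[0,0,0]],
    [80,[-0.002,0,-0.08],[0,0,0]],
    [80,[-0.04,0,-0.12],[0,0,0]],
    [80,[-0.06,0,-0.15],[0,0,0]],
    [80,[-0.06,0,-0.15],[0,0,0]],
    [80,[-0.06,0,-0.15],[0,0,0]],
  ],
)

```text
time: 15.6
position: [476.0, 94.4, 340.7]
eef_rot: [0.999, 0.051, 0.001, -0.001]
wrist_force: [-0.1, 1.0, -0.2]
gripper_width: 80.0
gripper_force: 0.0
```

Run:
```python
from h import *
from bench import manip, imaging, get_state, job_done
i=imaging.camera_info("wrist"); p,d=imaging.camera("wrist"); np.savez("w6.npz",p=p,d=d,**i); cv2.imwrite("pics/w6.png",p[:,:,::-1])
```

```text
(no output)
```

View pics/w6.png

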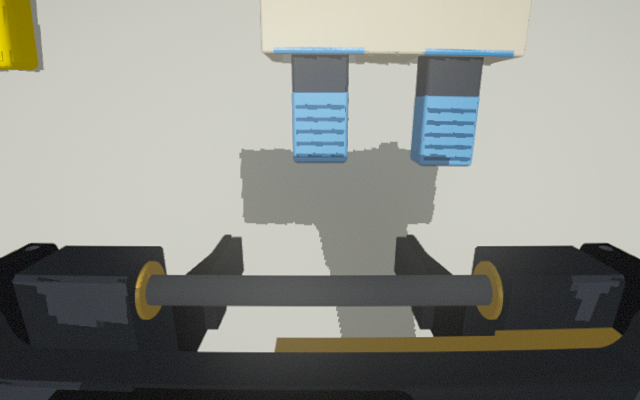

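The spare pack (x 292–348, blue end y 160) lies straight in the left bay. It is about 4 px deeper than the charging pack (y 164), which is known to be home within 5 mm, and the gripper is clear.

```bash
python3 -c "
from bench import manip, imaging, get_state, job_done
print(job_done())"
```

```text
the job is handed in; nothing more can be done
None
```

The spare pack is in the charger's left bay, contacts first, flat, straight and pushed to the rear stop. I released it, the last wrist view shows the gripper clear of everything, and the job was handed in at about 16 s; no verdict was returned.

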